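# Scan a styling model from its case

## Robot

A 6-joint arm with a two-finger parallel gripper is mounted at the origin on the work surface. World frame = base frame: x ahead of the robot, y to its left, z up, the work surface at z = 0. Lengths are in mm, angles in rad, forces in N, time in s.
With the tool pointing down it reaches from about 350 to 875 mm from the base axis. Payload 4.2 kg.
Tool frame: the origin (TCP) lies on the centre line of the jaws, within the pads' length; the fingertips stand tip_reach ahead of it and the grasp point (between the pads) is the TCP (tip_reach is the distance from the TCP to the fingertips, in mm); z points along the fingers, y is the line along which they close (so a half turn about z gives the same grasp; the last joint's range is limited). The gripper opens to 87 mm and grips with 3 to 60 N. Pads are 19 mm wide; open, the fingers measure 117 mm over their backs; the gripper's body (75 mm by 190 mm) begins 51 mm behind the grasp point.
Start: joints at [0.259, 0.385, 0.008, 0, -1.194, -0.259], TCP at [624.979, 0.025, 241.55] pointing down, gripper open.
Joint ranges: [-3.14, 3.14], [-1.21, 2.06], [-1.07, 1.41], [-3.16, 2.05], [-2.99, -0.16], [-3.1, 3.1]. Speed limits (rad/s): [2.79, 2.79, 3.14, 3.14, 3.14, 3.14].

## Interface

Orientations are given as a 3x3 rotation matrix whose columns are the frame's x, y, z axes.
In Python, from workcell import get_state, grab_frame, job_done, tip_reach gives the robot as it stands.
- The arm moves only by the tool play_rows, never from a script. Its arguments are lists of equal length, an entry for each row: "offset": the shift along the world's x, y, z in mm, a list of three; "rotation": the turn, a rotation vector about the world's x, y, z in rad, a list of three; "fingers": the opening, from 0 (shut) to 1 (fully open). A call has exactly 8 rows; each row shifts and turns the commanded pose from where the row before left it; what a row does not reach is not made up. A row lasts 1/12 s, in which the tool goes at most 41.7 mm and 7.16 degrees, less where a joint would pass 70% of its speed; a pose out of reach is approached as far as the arm can. A call is refused whole if a number of a shift passes 41.7 or a number of a turn 0.125, either way. A call with a gripper value outside its range is refused whole. The fingers move at their own pace and stop on an object; "force" is the grip in N (left out, the last holds). Time passes only in rows, so rows that do not move let the fingers close, or fill a call up. It gives the time, the measured TCP pose, the force, the opening and the grip force at its end, in the units of the state.
- get_state(): the state, without advancing time (a new reading comes with each control period).
- grab_frame(name): name is "scene" or "side" or "wrist"; returns a dict with "pixels" (400x640x3 uint8, red, green, blue), "range_z" (400x640 float32, mm along the optical axis (not along the pixel's ray), 0 where there is no reading), "fx", "fy", "cx", "cy" (pixels), "R" (3x3) and "t" (3): a world point X has camera coordinates R X + t. Camera axes: x right, y down, z forward; pixel columns grow to the right and rows downward; lengths in mm; the calibration is good to about 2 mm. A picture is of the moment at which its call begins.
- job_done(): hands the job in; it is judged then, once.
The state is a dict: "time": time; "qpos": joint angles; "qd": joint speeds; "joint_efforts": joint torques, N m; "eef_pos": TCP position; "ee_rot": TCP orientation; "contact_force": force on the tool from outside, world axes, zero at the start; "moment": the same for the moment, N m; "width": opening from 0.0 (shut) to 1.0 (fully open); "finger_force": force on a finger pad.
Only numpy, scipy, OpenCV 4.12 (cv2) and the standard library are available. Lean on these libraries where they do the work, as an engineer would, in place of code of your own. Each camera call takes 0.05 s, during which the arm holds its last target. There are 200 camera calls.

## Task

Open the wooden case's lid all the way until it rests on its stop, take the yellow wagon model out and set it down gently, on its wheels, in the middle of the scanner's grey pad and lengthways along the pad (either way round). Once you have let go of the wagon, squeeze the orange scanner trigger fully home, hold it there for about half a second and let it spring back; do not pull the trigger before the wagon stands on the pad. Leave the lid open and do not shift the blue pickup or anything else on the desk.

Things in the scene. Friction and masses are not known exactly. Their poses are not given: they have to be found in the camera images.
- case: fixed open wooden case 160 (x) x 260 (y) x 65 mm high, walls and floor 5 mm thick; origin at the centre of its underside on the table. Front (bar handle) faces -x; the lid's hinge is its far +x top edge. Two model cars stand inside side by side, about 120 mm apart in y, either one on either side, roughly along the case's x axis
- lid (a joint): angle of the case's 8 mm thick wooden lid (160 x 260 mm, 0.3 kg) in rad: 0 closed, grows as it opens upward, 1.8 resting on its stop just past vertical. It falls shut below about 1.55 and falls open onto the stop above that
- lid_bar (a point): middle of the lid's steel bar handle: round, 11 mm thick, 110 mm long along the case's y axis, 42 mm in front of the lid's front edge at the lid's height (70 mm above the table when closed), carried by an arm near each end (86 mm clear between them). The 42 mm gap between bar and lid is open for a finger. Turns with the lid
- lid_hinge (a point): middle of the lid's hinge line, at the case's far top edge, 66 mm above the table; the hinge axis is the case's y axis; the bar lies 202 mm from it and 4 mm above it when closed
- wagon: the yellow wagon model to be scanned, loose, 110 (x, length) x 50 (y, width) x 45 mm high, 0.18 kg; long cabin 78 x 44 mm with upright sides (z 27 to 45 mm) on the full-width body (z 8 to 28 mm); origin at the centre of its underside, z up. Stands on the case's floor at the start (underside 5 mm above the table)
- pickup: blue pickup model of the same length and width with a short cabin, in the case beside the wagon; to be left alone; origin at the centre of its underside
- stand: fixed bench scanner; origin on the table under the centre of its grey pad. A white pistol-grip scanner is clamped on its side on a column: barrel 62 (x) x 150 (y) mm, z 98 to 162 mm, centred at x 35, y -200 mm, looking along +y at the pad from 118 mm off. Its black grip, 30 (y) x 32 mm (z), juts out level along -x from x 0 to -117 mm at y -235, z 130 mm
- pad (a point): centre of the top of the grey pad, 170 (x, length) x 100 (y) mm, top 6 mm above the table, with white corner marks; axes those of the stand
- trigger (a joint): angle of the orange trigger in rad: 0 released, 0.32 fully squeezed on its stop; sprung back, about 7 N. A blade 85 mm long, 9 thick, 18 high (z 121 to 139 mm) along the grip's +y side, turning on an upright pin at the grip's root (stand frame x -4, y -213 mm); its free end stands out towards +y and swings towards -y, to the grip, when squeezed
- squeeze (a point): point at which to squeeze grip and trigger together from above, fingers closing along the stand's y axis: mid-height of both (130 mm above the table), 58 mm from the trigger's pin, midway across grip and trigger when squeezed (41 mm wide then; about 60 mm when released, all the growth on the +y side). Fixed to the stand; axes those of the stand
- jar: ink jar with black cap, 60 mm across, 75 mm high; leave alone
- mug: white mug, 80 mm across, 90 mm high; leave alone
- dispenser: dark green tape dispenser 62 x 170 x 94 mm; leave alone
- tin: red pencil box 70 x 190 x 28 mm; leave alone
- eraser: white eraser block 62 x 34 x 22 mm; leave alone
- block: cork sanding block 60 x 120 x 35 mm; leave alone

How it is judged (in metres and radians):
On the way, in this order (a step that is already met when the one before it is completed fails the run):
1. the lid is open on its stop (over 1.7 rad) (value of joint lid above 1.7 rad), for 0.3 s.
2. the wagon is lifted clear out of the case, the lid staying open (value of joint lid above 1.7 rad and z of wagon in the frame of case above 0.075 m), for 0.1 s.
3. the wagon stands released and still in the middle of the pad, lengthways (x of wagon in the frame of pad between -0.025 and 0.025 m and y of wagon in the frame of pad between -0.02 and 0.02 m and z of wagon in the frame of pad below 0.006 m and angle between the x axis of wagon and the x axis of pad, either way round below 0.22 rad and angle between wagon's own z axis and vertical below 0.1 rad and contact force between wagon and the fingers below 0.1 N and linear speed of wagon below 0.02 m/s), for 0.2 s.
4. the trigger is squeezed home (over 0.27 rad) for 0.3 s with the wagon on the pad (x of wagon in the frame of pad between -0.025 and 0.025 m and y of wagon in the frame of pad between -0.02 and 0.02 m and z of wagon in the frame of pad below 0.006 m and angle between the x axis of wagon and the x axis of pad, either way round below 0.22 rad and angle between wagon's own z axis and vertical below 0.1 rad and value of joint trigger above 0.27 rad), for 0.3 s.
5. the trigger has sprung back (under 0.04 rad) (value of joint trigger below 0.04 rad), for 0.2 s.
At the end, for the whole second after the job is handed in: Lid open (over 1.7 rad); wagon upright, released, still, within 25 mm of the pad's centre lengthways and 20 mm across, within 0.22 rad of its length either way round; trigger squeezed and sprung back (under 0.04 rad); pickup and the six other things within 25 mm of their starts (all of step 3 and value of joint lid above 1.7 rad and value of joint trigger below 0.04 rad and distance of each of pickup, jar, mug, dispenser, tin, eraser, block from where it was at the start of the episode below 0.025 m); the robot touches nothing.
It fails at once if the trigger is pulled (over half its travel) while the wagon is not on the pad (value of joint trigger above 0.16 rad and distance between wagon and pad above 0.04 m).
It fails at once if the wagon is dropped onto the pad from more than 25 mm (horizontal distance between wagon and pad below 0.12 m and z of wagon in the frame of pad above 0.025 m and contact force between wagon and the fingers below 0.05 N).
It fails at once if a bystander is shifted by more than 25 mm or tipped over (distance of any of pickup, jar, mug, dispenser, tin, eraser, block from where it was at the start of the episode above 0.025 m or angle between any of pickup, jar, mug, dispenser, tin, eraser, block's own z axis and vertical above 0.5 rad).
It also fails if it takes over 67 s, if anything falls off the work surface, if the arm or the gripper's body presses on something with over 40 N, if the wrist force passes 120 N, or if a joint passes its speed limit or range.

## Working session

There is one attempt and no reset: what is moved stays moved. The work goes in short steps, Python scripts to look and compute and a tool call to move; the robot and the scene stay as the last step left them, time stands still between calls to the robot, and variables do not carry over. Pictures are saved under pics/ and viewed, at most 10 in all, crops included, and the job is handed in when it is done.

Besides the shell and the picture viewer there is one more tool, called after "Request:" as a command line: name --argument value ..., lists and objects as JSON in quotes. play_rows: Moves the arm, as the interface text tells. Its arguments: {"type":"object","properties":{"offset":{"type":"array"},"rotation":{"type":"array"},"fingers":{"type":"array"},"force":{"type":"number"}},"required":["offset","rotation","fingers"]}

```bash
mkdir -p pics; ls
cat > h.py <<'E'
import numpy as np, cv2
from workcell import *
def pts(f):
    z=f["range_z"];v,u=np.mgrid[:400,:640]
    c=np.stack([(u-f["cx"])/f["fx"]*z,(v-f["cy"])/f["fy"]*z,z],-1)
    return (c-f["t"])@f["R"]   # R^T (c-t)
def save(f,n): cv2.imwrite(f"pics/{n}.png",f["pixels"][:,:,::-1])
E
python3 - <<'E'
from h import *
import pickle
print(tip_reach() if callable(tip_reach) else tip_reach); s=get_state(); print(s)
fs={n:grab_frame(n) for n in("scene","side")}
pickle.dump(fs,open("f0.pkl","wb"))
im=np.vstack([fs["scene"]["pixels"],fs["side"]["pixels"]])
for n in fs: save(fs[n],n+"0"); print(n,-fs[n]["R"].T@fs[n]["t"], fs[n]["R"][2])
E
```

```text
pics
19.0
{'time': 0.0, 'qpos': array([ 2.58622965e-01,  3.85586707e-01,  6.63880558e-03, -5.26539485e-04,
       -1.19399179e+00, -2.58598244e-01]), 'qd': array([ 0.00106774,  0.00077581,  0.00091458, -0.00071248,  0.00185041,
        0.00033989]), 'joint_efforts': array([ 5.69075401e-04, -3.90661991e+01,  1.87403029e+01,  4.22001421e+00,
        1.09914420e-02, -1.81494070e-04]), 'eef_pos': array([6.24444329e+02, 4.35725666e-02, 2.40442347e+02]), 'ee_rot': array([[-1.69462179e-04, -9.99997572e-01, -2.19725008e-03],
       [-9.99999983e-01,  1.69627017e-04, -7.48343256e-05],
       [ 7.52068569e-05,  2.19723736e-03, -9.99997583e-01]]), 'contact_force': array([ 0.82375941, -0.66099905, -0.05217735]), 'moment': array([ 0.02526422, -0.00633113, -0.06080845]), 'finger_force': 0.0, 'width': 0.9976497483362915}
scene [1747.51595824  307.6702344  1112.44912085] [-0.7459806  -0.20424806 -0.63387355]
side [  397.595586   -1011.90561482   677.59044362] [ 0.15419842  0.85627927 -0.49295908]
```

View pics/scene0.png

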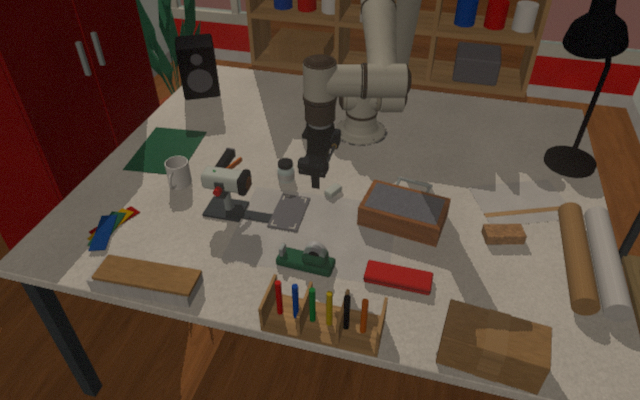

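View pics/side0.png

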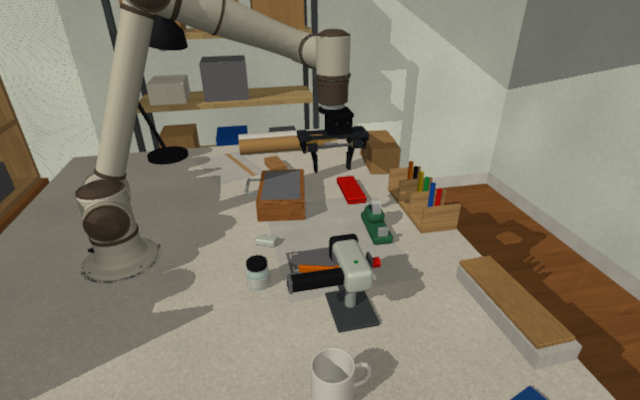

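The scene view shows the case at about (403,210), pad at (290,211), scanner at (230,185), green dispenser at (308,260), tin at (398,277), eraser at (333,191) and jar at (286,172). The side view shows the grip at (315,281) with the orange trigger at (318,269), and the lid bar at about (255,180).

Run:
```python
from h import *
import pickle
fs=pickle.load(open("f0.pkl","rb"))
def rect(p,n):
    r=cv2.minAreaRect(p.astype(np.float32)); print(n,len(p),np.round(r[0],1),np.round(r[1],1),round(r[2],2), np.round(cv2.boxPoints(r)).tolist())
for n,(cx0,cy0,cx1,cy1) in dict(scene=(345,165,460,250),side=(230,160,315,225)).items():
    f=fs[n];P=pts(f)[cy0:cy1,cx0:cx1].reshape(-1,3)
    col=f["pixels"][cy0:cy1,cx0:cx1].reshape(-1,3)
    z=P[:,2]; print(n,np.histogram(z,bins=[-10,4,10,30,50,60,64,66,68,70,72,74,76,78,80,90,120])[0])
    rect(P[(z>66)&(z<82)][:,:2],"top "+n)
    p=P[(z>66)&(z<82)]; print(np.round(np.linalg.lstsq(np.c_[p[:,:2],np.ones(len(p))],p[:,2],rcond=None)[0],4))
# pad / stand
for n,(x0,y0,x1,y1) in dict(scene=(265,188,318,234),side=(280,240,345,285)).items():
    f=fs[n];P=pts(f)[y0:y1,x0:x1];z=P[...,2]
    m=(z>3.5)&(z<9); print(n,np.histogram(z,bins=np.arange(-6,14,1))[0])
    rect(P[m][:,:2],"pad "+n)
    cv2.imwrite(f"pics/pad_{n}.png",cv2.resize(f["pixels"][y0:y1,x0:x1,::-1],None,fx=6,fy=6))
f=fs["side"];P=pts(f);h=cv2.cvtColor(f["pixels"],cv2.COLOR_RGB2HSV)
m=(h[...,0]<20)&(h[...,1]>200)&(h[...,2]>120);m[:255]=0;m[285:]=0;m[:,:290]=0;m[:,350:]=0
rect(P[m][:,:2],"trig");print(P[m][:,2].min(),P[m][:,2].max())
m=(P[...,2]>100)&(P[...,2]<150)&(h[...,2]<60);m[:255]=0;m[300:]=0;m[:,:280]=0;m[:,345:]=0
rect(P[m][:,:2],"grip");print(P[m][:,2].min(),P[m][:,2].max())
f=fs["scene"];P=pts(f)[160:200,195:255];m=(P[...,2]>150)&(P[...,2]<170);rect(P[m][:,:2],"barreltop")
a=fs["scene"]["pixels"][155:235,195:320,::-1];b=fs["scene"]["pixels"][165:245,340:465,::-1]
c=fs["side"]["pixels"][160:240,220:345,::-1];d=fs["side"]["pixels"][225:305,280:405,::-1]
g=np.vstack([np.hstack([a,b]),np.hstack([c,d])]);cv2.imwrite("pics/crops.png",cv2.resize(g,None,fx=3.2,fy=3.2,interpolation=2))
```

```text
scene [5322  321  404  412  222   81   60   88  290  626  911  655  271   58
    7    0]
top scene 2906 [475.5 247.5] [260.3 215.7] 81.55 [[350.0, 135.0], [563.0, 103.0], [601.0, 360.0], [388.0, 392.0]]
[-1.10000e-03  3.00000e-04  7.34611e+01]
side [2710  250  317  364  123   55   37   25   39   62  358  824  317   15
    0    0]
top side 1640 [473.5 246. ] [268.7 206.1] 81.57 [[352.0, 128.0], [556.0, 98.0], [595.0, 364.0], [391.0, 394.0]]
[5.50000e-03 4.80000e-03 7.08009e+01]
scene [ 39  68  78 141 175 226 243 227 214 217 205 184 130 107  69  43  23  11
   2]
pad scene 817 [ 547.  -123.6] [226.8 179.7] 16.42 [[413.0, -69.0], [464.0, -242.0], [681.0, -178.0], [630.0, -5.0]]
side [  0   0   2   4  19  82 172 221 166  85  64 147 235 196  71  31   1   1
   0]
pad side 750 [ 523.2 -129.3] [151.5 239.5] 0.76 [[446.0, -11.0], [449.0, -250.0], [601.0, -248.0], [597.0, -9.0]]
trig 172 [ 438.6 -664. ] [695.2  87.3] 76.13 [[313.0, -991.0], [398.0, -1012.0], [564.0, -337.0], [480.0, -316.0]]
122.70485653802939 677.5904436153901
grip 881 [ 533.4 -343.7] [163.2  92.4] 42.98 [[442.0, -366.0], [505.0, -433.0], [625.0, -322.0], [562.0, -254.0]]
103.6405559365492 149.7579153942024
barreltop 567 [ 600.9 -314. ] [154.1  93. ] 82.7 [[545.0, -384.0], [637.0, -396.0], [657.0, -243.0], [565.0, -232.0]]
```

View pics/crops.png

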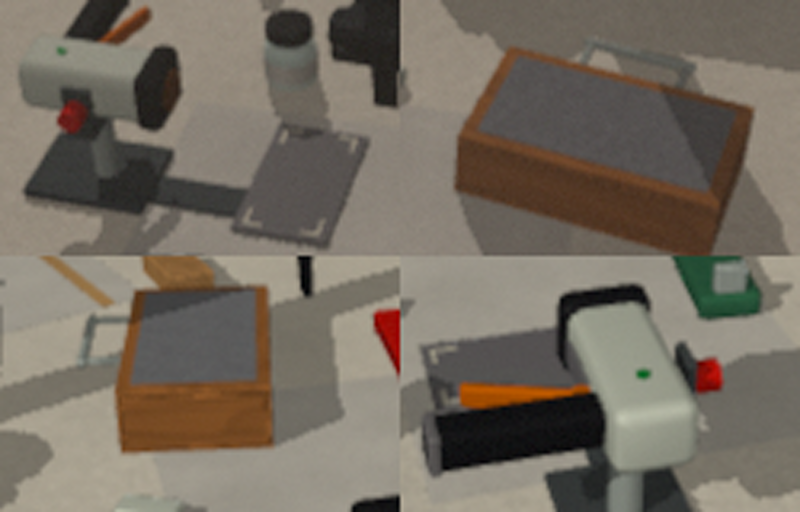

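The crops give sharp corners for the lid top, the pad and the grip and trigger. I'll ray-cast these corners to the right height planes.

```bash
cat >> h.py <<'E'
def ray(f,u,v,z):
    d=f["R"].T@np.array([(u-f["cx"])/f["fx"],(v-f["cy"])/f["fy"],1]);c=-f["R"].T@f["t"]
    return (c+d*(z-c[2])/d[2])[:2]
E
python3 - <<'E'
from h import *
import pickle
fs=pickle.load(open("f0.pkl","rb"))
def q(n,off,cor,z,name):
    p=np.array([ray(fs[n],off[0]+x/3.2-.5,off[1]+y/3.2-.5,z) for x,y in cor],np.float32)
    r=cv2.minAreaRect(p);print(name,n,np.round(p,1).tolist(),"mean",np.round(p.mean(0),1),"edges",np.round(np.linalg.norm(np.roll(p,-1,0)-p,axis=1)),"rect",np.round(r[1],0),round(r[2],2),
     "dirs",np.round([np.arctan2(*(np.roll(p,-1,0)-p)[i][::-1]) for i in range(4)],3).tolist())
q("scene",(340,165),[(115,50),(350,107),(313,190),(58,140)],74,"lid")
q("side",(220,160),[(133,34),(268,32),(270,122),(118,132)],74,"lid")
q("scene",(195,155),[(285,125),(370,137),(330,245),(233,230)],6,"pad")
f=fs["side"]
S=lambda x,y,z:np.round(ray(f,280+(x-400)/3.2-.5,225+(y-256)/3.2-.5,z),1)
print("pad corner side",S(421,345,6), S(555,328,6))
print("grip top edges z146: far tip",S(425,418,146),"far root",S(600,396,146),"near tip bottom z114",S(432,475,114),"root",S(605,455,114))
print("trigger tip top z139",S(460,384,139),"root",S(590,387,139),"tip bottom121",S(460,405,121))
print("barrel top corners z162",S(560,308,162),S(655,300,162))
C=lambda x,y,z:np.round(ray(fs["scene"],195+x/3.2-.5,155+y/3.2-.5,z),1)
print("scene base corners z0?",C(28,190,8),C(60,133,8),C(172,150,8),C(140,210,8))
L=lambda x,y,z:np.round(ray(fs["scene"],340+x/3.2-.5,165+y/3.2-.5,z),1)
print("bar scene",L(590-400,38,70),L(693-400,65,70)); print("bar side",np.round([ray(f,220+x/3.2-.5,160+y/3.2-.5,70) for x,y in[(88,62),(84,105)]],1))
E
```

```text
lid scene [[406.5, 133.0], [437.5, 377.3999938964844], [571.0999755859375, 352.5], [562.9000244140625, 105.0]] mean [494.5 241.9] edges [246. 136. 248. 159.] rect [254. 159.] 82.76 dirs [1.444000005722046, -0.18400000035762787, -1.6039999723434448, 2.9649999141693115]
lid side [[432.5, 376.6000061035156], [590.9000244140625, 347.79998779296875], [557.5, 120.30000305175781], [402.1000061035156, 131.3000030517578]] mean [495.8 244. ] edges [161. 230. 156. 247.] rect [247. 161.] 82.95 dirs [-0.18000000715255737, -1.7170000076293945, 3.071000099182129, 1.4479999542236328]
pad scene [[475.8999938964844, -171.6999969482422], [471.6000061035156, -77.30000305175781], [642.9000244140625, -69.19999694824219], [647.2999877929688, -169.5]] mean [ 559.4 -122. ] edges [ 95. 172. 100. 171.] rect [172. 100.] 2.53 dirs [1.6169999837875366, 0.04699999839067459, -1.5269999504089355, -3.128999948501587]
pad corner side [471.4 -78.9] [596.7 -77.5]
grip top edges z146: far tip [ 449. -356.] far root [ 568.4 -356.7] near tip bottom z114 [ 449.6 -376.3] root [ 566.8 -379.9]
trigger tip top z139 [ 478.1 -315.3] root [ 566.3 -336.9] tip bottom121 [ 477.4 -315.8]
barrel top corners z162 [ 559.3 -270.5] [ 630.  -274.6]
scene base corners z0? [ 647.3 -393.1] [ 553.7 -399.9] [ 549.  -273.3] [ 645.8 -269.9]
bar scene [360.1 205.4] [378.5 315.5]
bar side [[377.1 317.2]
 [369.5 208.2]]
```

Request:
play_rows --offset '[[-31.5,32.5,-9],[-31.5,32.5,-9],[-31.5,32.5,-9],[-31.5,32.5,-9],[-31.5,32.5,-9],[-31.5,32.5,-9],[-31.5,32.5,-9],[-31.5,32.5,-9]]' --rotation '[[0,0,-0.016],[0,0,-0.016],[0,0,-0.016],[0,0,-0.016],[0,0,-0.016],[0,0,-0.016],[0,0,-0.016],[0,0,-0.016]]' --fingers '[0.35,0.35,0.35,0.35,0.35,0.35,0.35,0.35]' --force 15

```text
time: 0.77
eef_pos: [395.7, 235.6, 176.1]
ee_rot: [[-0.129, -0.992, -0.0], [-0.992, 0.129, -0.0], [0.0, 0.0, -1.0]]
contact_force: [1.0, 1.2, 1.1]
width: 0.48
finger_force: 0.0
```

Run:
```python
from h import *
import pickle
f=grab_frame("wrist");pickle.dump(f,open("f1.pkl","wb"));save(f,"w1");s=get_state();print(s["time"],s["eef_pos"],s["ee_rot"][:,1],s["width"],-f["R"].T@f["t"],f["R"][2])
```

```text
0.8167 [391.53269883 238.77542    174.61885029] [-0.99227161  0.12404476  0.00315499] 0.43076862839689184 [384.96485657 155.04384069 319.88358357] [ 0.03779806  0.29330729 -0.95527072]
```

View pics/w1.png

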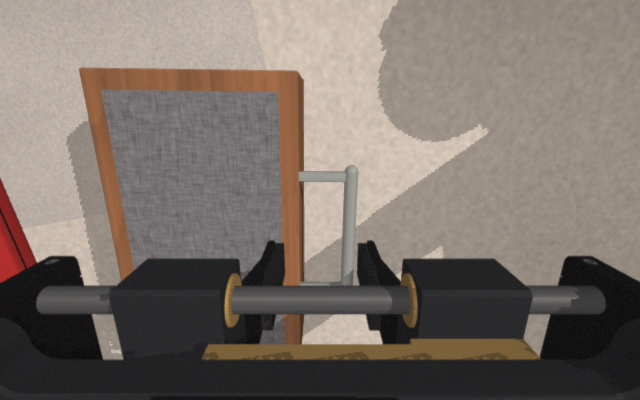

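The wrist view shows the bar running from (351,172) to (346,285) and the lid's +y corners at (83,68) and (298,71).

Run:
```python
from h import *
import pickle
f=pickle.load(open("f1.pkl","rb"))
for p in [(351,172,72),(346.5,280,72),(83,68,74),(298,71,74),(301,174,74),(299,300,74)]: print(p,np.round(ray(f,*p),1))
f=grab_frame("wrist");h=f["pixels"].astype(int);save(f,"w2");s=get_state();print(s["eef_pos"],s["width"])
P=pts(f);m=(P[...,2]>55)&(P[...,2]<85)&(P[...,0]<400);p=P[m][:,:2].astype(np.float32)
k=cv2.minAreaRect(p);print(len(p),k)
g=(h.max(2)-h.min(2)<22)&(h.mean(2)>110)
for v in range(150,280,20):
    a=P[v];w=np.where((a[:,2]>60)&(a[:,2]<85))[0];w2=w[(w>310)];print(v,w2.min() if len(w2) else 0,w2.max() if len(w2) else 0)
```

```text
(351, 172, 72) [366.9 206.3]
(346.5, 280, 72) [380.7 303.3]
(83, 68, 74) [551.9 105. ]
(298, 71, 74) [397.8 126.9]
(301, 174, 74) [406.8 202.3]
(299, 300, 74) [425.6 317. ]
[393.59613068 237.20603878 175.3690536 ] 0.40020502780921136
2076 ((380.75140380859375, 217.33468627929688), (38.390750885009766, 182.66064453125), 0.014784839004278183)
150 0 0
170 311 352
190 338 351
210 338 350
230 337 349
250 336 348
270 335 347
```

Request:
play_rows --offset '[[-19,23,0],[0,0,-30],[0,0,-30],[0,0,-30],[0,0,-15],[0,0,0],[0,0,0],[0,0,0]]' --rotation '[[0,0,-0.013],[0,0,0],[0,0,0],[0,0,0],[0,0,0],[0,0,0],[0,0,0],[0,0,0]]' --fingers '[0.36,0.36,0.36,0.36,0.36,0.36,0,0]' --force 15

```text
time: 1.53
eef_pos: [379.3, 258.3, 72.5]
ee_rot: [[-0.141, -0.99, 0.001], [-0.99, 0.141, 0.001], [-0.001, -0.001, -1.0]]
contact_force: [0.2, -0.1, 0.8]
width: 0.281
finger_force: 0.0
```

Run:
```python
from h import *
s=get_state();print(s["time"],s["eef_pos"],s["width"],s["finger_force"],s["contact_force"])
H=np.array([574.5,232]);d=np.array([.990,-.1395])
for n in (0,.1,.3,.5,.7,.9,1.1,1.3,1.5,1.7,1.8):
    a=n-.0198; r=202; p=H-d*r*np.cos(n+.02); print(n,np.round(p,1),round(66+r*np.sin(n+.02),1))
```

```text
1.5333 [379.32617459 258.30812483  72.49014209] 0.2810910634393667 0.0 [ 0.20102047 -0.06909463  0.79863051]
0 [374.6 260.2] 70.0
0.1 [376. 260.] 90.2
0.3 [384.7 258.7] 129.5
0.5 [401.  256.5] 166.4
0.7 [424.2 253.2] 199.2
0.9 [453.3 249.1] 226.7
1.1 [487.4 244.3] 247.8
1.3 [524.9 239. ] 261.7
1.5 [564.3 233.4] 267.7
1.7 [604.2 227.8] 265.8
1.8 [623.8 225.1] 261.8
```

Request:
play_rows --offset '[[-3,1,-2],[0,0,0],[0,0,0],[0,0,0],[0,0,0],[0,0,0],[0,0,0],[0,0,0]]' --rotation '[[0,0,0],[0,0,0],[0,0,0],[0,0,0],[0,0,0],[0,0,0],[0,0,0],[0,0,0]]' --fingers '[0,0,0,0,0,0,0,0]' --force 15

```text
time: 2.2
eef_pos: [374.8, 259.2, 70.4]
ee_rot: [[-0.141, -0.99, -0.0], [-0.99, 0.141, 0.001], [-0.001, 0.0, -1.0]]
contact_force: [-5.7, 2.0, 3.5]
width: 0.115
finger_force: 15.0
```

Request:
play_rows --offset '[[1.4,-0.2,20],[3.4,-0.5,20],[5.3,-0.7,19.5],[7.2,-1,18.8],[9.1,-1.3,18],[10.8,-1.5,17],[12.4,-1.7,15.8],[13.9,-2,14.5]]' --rotation '[[0,0,0],[0,0,0],[0,0,0],[0,0,0],[0,0,0],[0,0,0],[0,0,0],[0,0,0]]' --fingers '[0,0,0,0,0,0,0,0]'

```text
time: 2.87
eef_pos: [436.1, 250.3, 215.9]
ee_rot: [[-0.14, -0.99, -0.004], [-0.99, 0.14, 0.002], [-0.002, 0.005, -1.0]]
contact_force: [-13.9, 4.5, 10.9]
width: 0.12
finger_force: 15.0
```

Request:
play_rows --offset '[[13.5,-2,14],[16,-2.3,12],[17.5,-2.5,10],[18.4,-2.6,8],[19,-2.7,6],[19.5,-2.8,4],[19.9,-2.8,2],[20,-2.8,0]]' --rotation '[[0,0,0],[0,0,0],[0,0,0],[0,0,0],[0,0,0],[0,0,0],[0,0,0],[0,0,0]]' --fingers '[0,0,0,0,0,0,0,0]'

```text
time: 3.53
eef_pos: [583.2, 229.0, 271.0]
ee_rot: [[-0.14, -0.99, 0.001], [-0.99, 0.14, 0.001], [-0.001, -0.001, -1.0]]
contact_force: [-0.1, 0.5, 1.2]
width: 0.12
finger_force: 15.0
```

Request:
play_rows --offset '[[18,-2.6,-2],[12,-1.7,-2],[6,-1,-2],[0,0,0],[0,0,0],[0,0,0],[0,0,0],[0,0,0]]' --rotation '[[0,0,0],[0,0,0],[0,0,0],[0,0,0],[0,0,0],[0,0,0],[0,0,0],[0,0,0]]' --fingers '[0,0,0,0,0,0,0,0]'

```text
time: 4.2
eef_pos: [618.6, 224.0, 265.1]
ee_rot: [[-0.14, -0.99, 0.003], [-0.99, 0.14, 0.0], [-0.001, -0.003, -1.0]]
contact_force: [1.3, -2.2, 5.4]
width: 0.116
finger_force: 15.0
```

Request:
play_rows --offset '[[0,0,0],[0,0,0],[0,0,0],[0,0,0],[0,0,15],[0,0,30],[0,0,30],[-10,0,10]]' --rotation '[[0,0,0],[0,0,0],[0,0,0],[0,0,0],[0,0,0],[0,0,0],[0,0,0],[0,0,-0.07]]' --fingers '[0.45,0.45,0.45,0.45,0.45,0.45,0.45,0.5]'

```text
time: 4.87
eef_pos: [610.6, 224.4, 352.0]
ee_rot: [[-0.211, -0.978, 0.006], [-0.978, 0.211, 0.002], [-0.003, -0.005, -1.0]]
contact_force: [-0.4, 0.5, 1.1]
width: 0.471
finger_force: 0.0
```

Request:
play_rows --offset '[[-25,3,0],[-25,3,0],[-25,3,0],[-25,3,0],[-20,3,0],[-10,2,0],[-5,0,0],[0,0,0]]' --rotation '[[0,0,-0.124],[0,0,-0.124],[0,0,-0.124],[0,0,-0.124],[0,0,-0.124],[0,0,-0.124],[0,0,-0.124],[0,0,-0.124]]' --fingers '[0.8,0.8,0.8,0.8,0.8,0.8,0.8,0.8]'

```text
time: 5.53
eef_pos: [472.1, 241.1, 348.2]
ee_rot: [[-0.935, -0.355, -0.001], [-0.355, 0.935, 0.0], [0.001, 0.001, -1.0]]
contact_force: [-0.1, -0.2, -0.5]
width: 0.795
finger_force: 0.0
```

Request:
play_rows --offset '[[0,0,0],[0,0,0],[0,0,-20],[0,0,-30],[0,0,-30],[0,0,-10],[0,0,0],[0,0,0]]' --rotation '[[0,0,-0.124],[0,0,-0.124],[0,0,-0.124],[0,0,-0.124],[0,0,0],[0,0,0],[0,0,0],[0,0,0]]' --fingers '[0.8,0.8,0.8,0.8,0.8,0.8,0.8,0.8]'

```text
time: 6.2
eef_pos: [474.1, 241.3, 258.7]
ee_rot: [[-0.992, 0.127, 0.001], [0.127, 0.992, -0.001], [-0.001, -0.001, -1.0]]
contact_force: [1.2, -0.0, 0.6]
width: 0.798
finger_force: 0.0
```

Run:
```python
from h import *
import pickle
f=grab_frame("wrist");pickle.dump(f,open("f3.pkl","wb"));s=get_state();print(s["time"],s["eef_pos"],s["ee_rot"],s["width"],s["qpos"])
g=grab_frame("scene");pickle.dump(g,open("f4.pkl","wb"))
cv2.imwrite("pics/w3.png",cv2.resize(np.hstack([f["pixels"],cv2.resize(g["pixels"][100:300,240:560],(640,400))])[:,:,::-1],(800,250)))
P=pts(f);h=cv2.cvtColor(f["pixels"],cv2.COLOR_RGB2HSV)
m=(h[...,0]>18)&(h[...,0]<36)&(h[...,1]>140)&(h[...,2]>70)
m=cv2.morphologyEx(m.astype(np.uint8),cv2.MORPH_OPEN,np.ones((3,3)))
n,l,st,c=cv2.connectedComponentsWithStats(m)
for i in range(1,n):
  if st[i,4]>300:
    p=P[l==i];print(st[i],np.round(np.percentile(p,[5,50,95],axis=0),1).tolist())
    for lo,hi in((44,60),(25,38)):
        q=p[(p[:,2]>lo)&(p[:,2]<hi)][:,:2].astype(np.float32)
        if len(q)>20:print(lo,len(q),cv2.minAreaRect(q))
```

```text
6.25 [474.57323892 241.63979667 259.7430146 ] [[-0.99189379  0.12704793  0.00235066]
 [ 0.12705057  0.99189572  0.00101254]
 [-0.00220297  0.00130298 -0.99999672]] 0.799669015048588 [ 7.76243391e-01  2.12769338e-01 -1.90962201e-01  1.00623052e-03
 -1.16467827e+00 -2.47482988e+00]
[ 254  142   43   88 3378] [[429.2, 165.2, 32.2], [471.8, 188.1, 50.0], [524.9, 210.8, 51.6]]
44 2410 ((464.114013671875, 187.5059814453125), (43.33544158935547, 77.30583190917969), 81.62355041503906)
25 944 ((477.56890869140625, 185.7801055908203), (49.470619201660156, 108.50039672851562), 81.40230560302734)
```

View pics/w3.png

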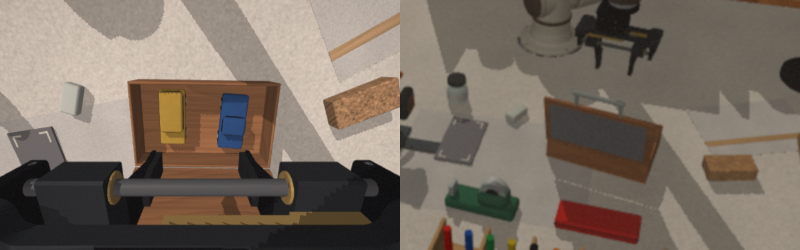

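The lid stands open on its stop. The wagon is on the -y side of the case (wrist view about (172,117)), with the pickup next to it at (233,120). Grasping the wagon next.

Request:
play_rows --offset '[[1,-28,0],[1,-28,0],[0,0,-35],[0,0,-35],[0,0,-35],[0,0,-30],[0,0,-20],[0,0,0]]' --rotation '[[0,0,-0.012],[0,0,-0.011],[0,0,0],[0,0,0],[0,0,0],[0,0,0],[0,0,0],[0,0,0]]' --fingers '[0.8,0.8,0.8,0.8,0.8,0.8,0.8,0.8]'

```text
time: 6.97
eef_pos: [474.4, 184.1, 100.6]
ee_rot: [[-0.988, 0.151, -0.005], [0.151, 0.988, -0.003], [0.004, -0.004, -1.0]]
contact_force: [-0.9, -0.5, 0.4]
width: 0.8
finger_force: 0.0
```

Run:
```python
from h import *
f=grab_frame("wrist");s=get_state();print(s["time"],s["eef_pos"],s["contact_force"])
P=pts(f);h=cv2.cvtColor(f["pixels"],cv2.COLOR_RGB2HSV)
m=(h[...,0]>18)&(h[...,0]<36)&(h[...,1]>140)&(h[...,2]>70)
p=P[m]
for lo,hi in((46,55),(25,38)):
    q=p[(p[:,2]>lo)&(p[:,2]<hi)][:,:2].astype(np.float32);print(lo,len(q),cv2.minAreaRect(q))
```

```text
7.0167 [475.83507305 185.02035641 102.85127016] [-0.14685547 -0.41110329  0.31605165]
46 7026 ((463.6874694824219, 187.53775024414062), (44.564781188964844, 77.45600891113281), 81.8669204711914)
25 1411 ((472.7895812988281, 186.08326721191406), (49.72746276855469, 99.4071273803711), 81.7626724243164)
```

Request:
play_rows --offset '[[0,1,-30],[0,0,-25],[0,0,-11],[0,0,0],[0,0,0],[0,0,0],[0,0,0],[0,0,0]]' --rotation '[[0,0,0],[0,0,0],[0,0,0],[0,0,0],[0,0,0],[0,0,0],[0,0,0],[0,0,0]]' --fingers '[0.8,0.8,0.8,0.8,0.5,0.5,0.5,0.5]' --force 15

```text
time: 7.68
eef_pos: [476.5, 186.6, 38.7]
ee_rot: [[-0.989, 0.15, 0.002], [0.15, 0.989, 0.002], [-0.002, 0.002, -1.0]]
contact_force: [0.5, -1.4, -0.3]
width: 0.581
finger_force: 0.5
```

Request:
play_rows --offset '[[0,0,0],[0,0,0],[0,0,0],[0,0,0],[0,0,0],[0,0,0],[0,0,0],[0,0,0]]' --rotation '[[0,0,0],[0,0,0],[0,0,0],[0,0,0],[0,0,0],[0,0,0],[0,0,0],[0,0,0]]' --fingers '[0,0,0,0,0,0,0,0]' --force 15

```text
time: 8.35
eef_pos: [476.5, 186.6, 38.6]
ee_rot: [[-0.989, 0.15, 0.002], [0.15, 0.989, 0.001], [-0.002, 0.001, -1.0]]
contact_force: [-1.5, -0.2, 7.5]
width: 0.572
finger_force: 15.0
```

Request:
play_rows --offset '[[0,0,15],[0,0,30],[0,0,35],[0,0,35],[0,0,25],[0,0,10],[0,-5,0],[5,-15,0]]' --rotation '[[0,0,0],[0,0,0],[0,0,0],[0,0,0],[0,0,0],[0,0,0],[0,0,0],[0,0,0]]' --fingers '[0,0,0,0,0,0,0,0]'

```text
time: 9.02
eef_pos: [479.7, 166.5, 186.3]
ee_rot: [[-0.989, 0.149, -0.001], [0.149, 0.989, 0.001], [0.001, 0.001, -1.0]]
contact_force: [0.1, 0.2, -2.0]
width: 0.572
finger_force: 15.0
```

Request:
play_rows --offset '[[8,-30,0],[10,-38,0],[10,-38,0],[10,-38,0],[10,-38,0],[9,-38,0],[8,-30,0],[6,-20,0]]' --rotation '[[0,0,0.02],[0,0,0.02],[0,0,0.02],[0,0,0.02],[0,0,0.02],[0,0,0.02],[0,0,0.02],[0,0,0.02]]' --fingers '[0,0,0,0,0,0,0,0]'

```text
time: 9.68
eef_pos: [550.3, -107.0, 184.0]
ee_rot: [[-1.0, -0.007, -0.005], [-0.007, 1.0, 0.0], [0.005, 0.0, -1.0]]
contact_force: [0.9, 0.5, -1.9]
width: 0.575
finger_force: 15.0
```

Request:
play_rows --offset '[[4,-12,0],[2,-6,0],[0,-2,0],[0,0,0],[0,0,0],[0,0,0],[0,0,0],[0,0,0]]' --rotation '[[0,0,0.01],[0,0,0],[0,0,0],[0,0,0],[0,0,0],[0,0,0],[0,0,0],[0,0,0]]' --fingers '[0,0,0,0,0,0,0,0]'

```text
time: 10.35
eef_pos: [557.7, -123.2, 187.3]
ee_rot: [[-1.0, -0.02, 0.0], [-0.02, 1.0, 0.0], [-0.0, 0.0, -1.0]]
contact_force: [-0.4, 0.2, -0.7]
width: 0.573
finger_force: 15.0
```

Run:
```python
from h import *
import pickle
f=grab_frame("wrist");g=grab_frame("scene");e=grab_frame("side");pickle.dump((f,g,e),open("f5.pkl","wb"));s=get_state();print(s["time"],s["eef_pos"],s["ee_rot"][:,1],s["width"],s["finger_force"])
cv2.imwrite("pics/w5.png",np.vstack([f["pixels"],cv2.resize(np.hstack([g["pixels"][140:265,180:380],e["pixels"][200:325,250:450]]),(640,200))])[:,:,::-1])
```

```text
10.5 [ 557.74796664 -123.56048633  187.28042891] [-1.93688955e-02  9.99812405e-01  3.28741008e-05] 0.5741496122612085 14.999010264873505
```

View pics/w5.png

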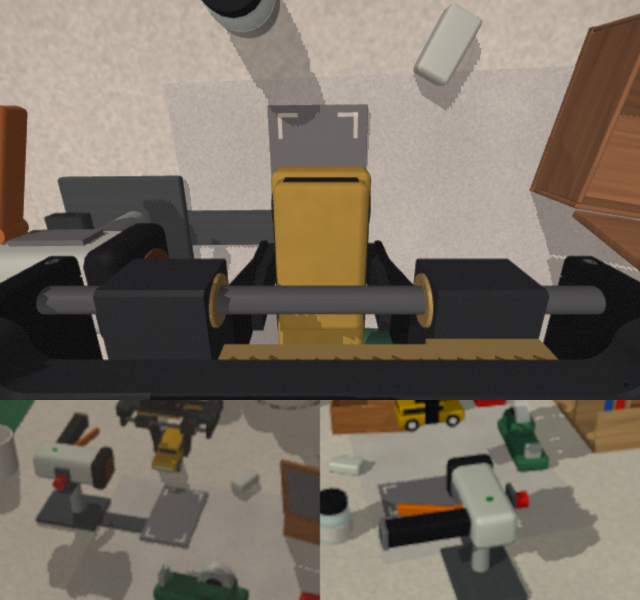

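The wrist view shows the wagon in the jaws, with the pad's -x corners at (269,106) and (368,105).

Run:
```python
from h import *
import pickle
f,g,e=pickle.load(open("f5.pkl","rb"))
for p in [(269,106,6),(368,105,6),(272,165,6),(368,165,6)]: print(p,np.round(ray(f,*p),1))
P=pts(f)
# edge fits: dark pixels on pad
gray=f["pixels"].astype(int).mean(2)
for v in (115,130,145,160):
    r=gray[v]; dg=np.diff(r); a=240+np.argmin(dg[240:300]); b=340+np.argmax(dg[340:400]); print(v,a+.5,b+.5,np.round(ray(f,a+.5,v,6),1),np.round(ray(f,b+.5,v,6),1))
# pad in scene: dark mask
h=g["pixels"].astype(int);m=np.zeros((400,640),np.uint8)
Q=pts(g)
m=((abs(h.mean(2)-95)<22)&(h.max(2)-h.min(2)<25)).astype(np.uint8);m[:,:262]=0;m[:,315:]=0;m[:190]=0;m[236:]=0
n,l,st,c=cv2.connectedComponentsWithStats(m);i=1+np.argmax(st[1:,4]);ct=max(cv2.findContours((l==i).astype(np.uint8),0,2)[0],key=cv2.contourArea)[:,0]
w=np.array([ray(g,*p,6) for p in ct],np.float32);print(st[i],cv2.minAreaRect(w))
```

```text
(269, 106, 6) [ 474.4 -175.6]
(368, 105, 6) [471.4 -77.6]
(272, 165, 6) [ 533.2 -174.1]
(368, 165, 6) [531.1 -73.7]
115 267.5 367.5 [ 483.  -177.3] [480.9 -77.4]
130 281.5 353.5 [ 497.3 -163.6] [495.8 -90.7]
145 268.5 366.5 [ 512.6 -177.2] [510.5 -76.6]
160 270.5 367.5 [ 528.  -175.5] [525.9 -74.5]
[ 262  190   49   44 1181] ((550.900634765625, -141.2349395751953), (209.4174041748047, 140.21929931640625), 1.8343509435653687)
```

Request:
play_rows --offset '[[1,0,-20],[0,0,-30],[0,0,-30],[0,0,-30],[0,0,-20],[0,0,-10],[0,0,-2],[0,0,0]]' --rotation '[[0,0,0.01],[0,0,0],[0,0,0],[0,0,0],[0,0,0],[0,0,0],[0,0,0],[0,0,0]]' --fingers '[0,0,0,0,0,0,0,0]'

```text
time: 11.17
eef_pos: [559.2, -123.9, 45.2]
ee_rot: [[-1.0, -0.029, -0.0], [-0.029, 1.0, -0.0], [0.0, -0.0, -1.0]]
contact_force: [0.1, -0.1, -0.1]
width: 0.576
finger_force: 15.0
```

Request:
play_rows --offset '[[0,0,-2],[0,0,-1],[0,0,-1],[0,0,-1],[0,0,0],[0,0,0],[0,0,0],[0,0,0]]' --rotation '[[0,0,0],[0,0,0],[0,0,0],[0,0,0],[0,0,0],[0,0,0],[0,0,0],[0,0,0]]' --fingers '[0,0,0,0,0,0,0,0]'

```text
time: 11.83
eef_pos: [558.8, -123.9, 40.3]
ee_rot: [[-1.0, -0.029, 0.0], [-0.029, 1.0, -0.0], [-0.0, -0.0, -1.0]]
contact_force: [-0.3, -0.3, -2.3]
width: 0.573
finger_force: 15.0
```

Request:
play_rows --offset '[[0,0,-1],[0,0,0],[0,0,0],[0,0,-1],[0,0,0],[0,0,0],[0,0,0],[0,0,0]]' --rotation '[[0,0,0],[0,0,0],[0,0,0],[0,0,0],[0,0,0],[0,0,0],[0,0,0],[0,0,0]]' --fingers '[0,0,0,0,0,0,0,0]'

```text
time: 12.5
eef_pos: [559.0, -124.0, 39.6]
ee_rot: [[-1.0, -0.029, 0.001], [-0.029, 1.0, -0.0], [-0.001, -0.0, -1.0]]
contact_force: [-2.9, 0.7, 8.7]
width: 0.573
finger_force: 15.0
```

Request:
play_rows --offset '[[0,0,0],[0,0,0],[0,0,0],[0,0,0],[0,0,15],[0,0,30],[0,0,35],[0,0,35]]' --rotation '[[0,0,0],[0,0,0],[0,0,0],[0,0,0],[0,0,0],[0,0,0],[0,0,0],[0,0,0]]' --fingers '[0.8,0.8,0.8,0.8,0.8,0.8,0.8,0.8]'

```text
time: 13.17
eef_pos: [558.1, -124.0, 153.6]
ee_rot: [[-1.0, -0.029, -0.002], [-0.029, 1.0, -0.0], [0.002, -0.0, -1.0]]
contact_force: [0.5, -0.4, 0.1]
width: 0.798
finger_force: 0.0
```

Request:
play_rows --offset '[[0,0,35],[0,0,35],[-5,-10,20],[-10,-20,0],[-10,-20,0],[-8,-15,0],[-5,-10,0],[0,0,0]]' --rotation '[[0,0,0],[0,0,0],[0,0,0],[0,0,0],[0,0,0],[0,0,0],[0,0,0],[0,0,0]]' --fingers '[1,1,1,1,1,1,1,1]'

```text
time: 13.83
eef_pos: [519.8, -200.3, 242.9]
ee_rot: [[-1.0, -0.026, -0.001], [-0.026, 1.0, 0.0], [0.001, 0.0, -1.0]]
contact_force: [-0.2, 0.1, -0.0]
width: 1.001
finger_force: 0.0
```

Run:
```python
from h import *
import pickle
f=grab_frame("wrist");g=grab_frame("scene");e=grab_frame("side");pickle.dump((f,g,e),open("f6.pkl","wb"));s=get_state();print(s["time"],s["eef_pos"],s["ee_rot"][:,1],s["width"])
cv2.imwrite("pics/w6.png",np.vstack([f["pixels"],cv2.resize(np.hstack([g["pixels"][140:265,180:380],e["pixels"][200:325,250:450]]),(640,200))])[:,:,::-1])
P=pts(f);h=cv2.cvtColor(f["pixels"],cv2.COLOR_RGB2HSV)
m=(h[...,0]>18)&(h[...,0]<36)&(h[...,1]>140)&(h[...,2]>70);m[240:]=0
p=P[m]
for lo,hi in((44,58),(25,38)):
    q=p[(p[:,2]>lo)&(p[:,2]<hi)][:,:2].astype(np.float32)
    if len(q)>10:print(lo,len(q),cv2.minAreaRect(q))
```

```text
13.9833 [ 520.9626296  -198.67615118  242.85874966] [-2.87626982e-02  9.99586255e-01  1.61118097e-04] 1.0000275912962842
44 2388 ((544.2991333007812, -124.35568237304688), (73.90914154052734, 43.627235412597656), 1.670755386352539)
25 395 ((546.9043579101562, -124.99900817871094), (82.9332046508789, 48.31730651855469), 1.682436466217041)
```

View pics/w6.png

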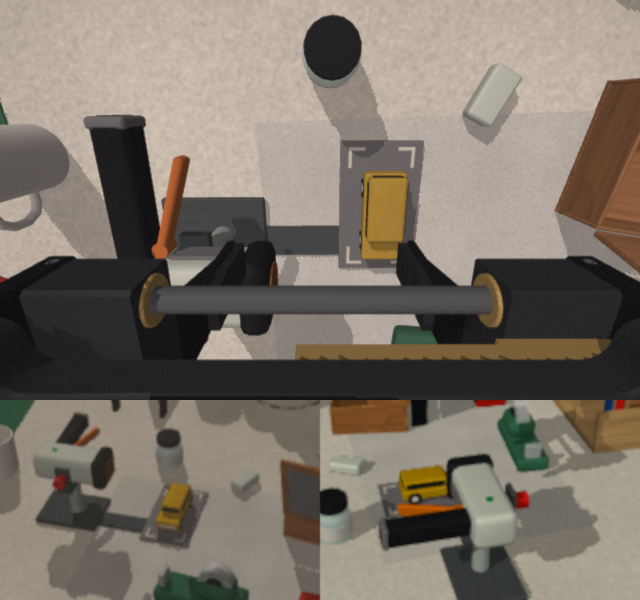

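The wagon stands centred on the pad (wrist view (384,215)), within its corner marks. The grip tip is at (87–145,120) and the trigger tip at (180,157). Measuring the squeeze point.

Run:
```python
from h import *
import pickle
f,g,e=pickle.load(open("f6.pkl","rb"));P=pts(f);px=f["pixels"]
hsv=cv2.cvtColor(px,cv2.COLOR_RGB2HSV)
Y=lambda n,m:print(n,m.sum(),np.round(np.percentile(P[m],[2,50,98],axis=0),1).tolist(), cv2.minAreaRect(P[m][:,:2].astype(np.float32)))
o=(hsv[...,0]<16)&(hsv[...,1]>150)&(hsv[...,2]>80);o[:,:150]=0;o[:,195:]=0;o[:150]=0;o[255:]=0
z=P[...,2];Y("trig",o&(z>132)&(z<146))
k=(px.max(2)<70);k[:110]=0;k[255:]=0;k[:,:80]=0;k[:,165:]=0
Y("grip",k&(z>138)&(z<155))
for v in (150,180,210,235):
    a=np.where(k[v]&(z[v]>130))[0]; b=np.where(o[v])[0]
    print(v,a.min(),a.max(),"grip",np.round(ray(f,a.min()-.5,v,146),1),np.round(ray(f,a.max()+.5,v,146),1),"trig",np.round(ray(f,b.max()+.5,v,139),1) if len(b) else"")
# pad corners (z=6)
for p in [(340,140),(424,141),(340.5,268)]: print(np.round(ray(f,*p,6),1))
```

```text
trig 1209 [[479.3, -342.9, 134.1], [519.3, -325.7, 139.2], [561.2, -311.9, 140.8]] ((520.6622924804688, -328.687255859375), (14.875688552856445, 90.61030578613281), 74.95542907714844)
grip 5028 [[455.6, -373.3, 139.0], [502.0, -357.2, 146.2], [557.5, -346.3, 147.9]] ((504.85357666015625, -360.1700744628906), (114.97577667236328, 29.22812271118164), 1.4047307968139648)
150 95 140 grip [ 472.6 -374. ] [ 471.7 -338.8] trig 
180 101 145 grip [ 496.  -373.6] [ 495.1 -338.2] trig [ 496.  -313.9]
210 107 151 grip [ 520.8 -373.3] [ 519.8 -336.8] trig [ 521.7 -321.6]
235 113 155 grip [ 542.6 -372.1] [ 541.7 -336.4] trig [ 544.3 -325.8]
[ 472.9 -177.9]
[471.3 -77.3]
[ 643.6 -169.5]
```

Request:
play_rows --offset '[[-4,-30,0],[-5,-38,0],[-5,-38,0],[-4,-31,0],[0,-10,-10],[0,0,-20],[0,0,-10],[0,0,0]]' --rotation '[[0,0,0],[0,0,0],[0,0,0],[0,0,0],[0,0,0],[0,0,0],[0,0,0],[0,0,0]]' --fingers '[1,1,1,1,1,1,1,1]'

```text
time: 14.65
eef_pos: [501.6, -344.4, 199.5]
ee_rot: [[-1.0, -0.029, -0.006], [-0.029, 1.0, 0.003], [0.006, 0.004, -1.0]]
contact_force: [-0.6, 0.1, 0.1]
width: 0.999
finger_force: 0.0
```

Request:
play_rows --offset '[[0,0,-20],[0,0,-20],[0,0,-20],[0,0,-10],[0,0,-3],[0,0,0],[0,0,0],[0,0,0]]' --rotation '[[0,0,0],[0,0,0],[0,0,0],[0,0,0],[0,0,0],[0,0,0],[0,0,0],[0,0,0]]' --fingers '[1,1,1,1,1,1,1,1]'

```text
time: 15.32
eef_pos: [503.7, -346.2, 131.7]
ee_rot: [[-1.0, -0.029, 0.003], [-0.029, 1.0, -0.001], [-0.002, -0.001, -1.0]]
contact_force: [0.0, 0.3, 0.5]
width: 0.999
finger_force: 0.0
```

Now I'll close on the trigger while shifting to the centre.

Request:
play_rows --offset '[[0,-4,-1],[0,-4,0],[0,0,0],[0,0,0],[0,0,0],[0,0,0],[0,0,0],[0,0,0]]' --rotation '[[0,0,0],[0,0,0],[0,0,0],[0,0,0],[0,0,0],[0,0,0],[0,0,0],[0,0,0]]' --fingers '[0.8,0.7,0.6,0.5,0.4,0.4,0.4,0.4]' --force 25

```text
time: 15.98
eef_pos: [501.8, -356.3, 128.5]
ee_rot: [[-1.0, -0.03, -0.002], [-0.03, 1.0, -0.004], [0.002, -0.004, -1.0]]
contact_force: [-3.7, -18.0, -8.9]
width: 0.485
finger_force: 14.9
```

Request:
play_rows --offset '[[0,0,0],[0,0,0],[0,0,0],[0,0,0],[0,0,0],[0,0,0],[0,0,0],[0,0,0]]' --rotation '[[0,0,0],[0,0,0],[0,0,0],[0,0,0],[0,0,0],[0,0,0],[0,0,0],[0,0,0]]' --fingers '[0.2,0.2,0.2,0.2,0.2,0.2,0.2,0.2]' --force 25

```text
time: 16.65
eef_pos: [501.8, -357.2, 128.5]
ee_rot: [[-1.0, -0.029, -0.002], [-0.029, 1.0, -0.004], [0.002, -0.004, -1.0]]
contact_force: [-2.5, -9.5, -5.5]
width: 0.462
finger_force: 25.0
```

Request:
play_rows --offset '[[0,0,0],[0,0,0],[0,0,0],[0,0,0],[0,0,0],[0,0,0],[0,0,0],[0,0,0]]' --rotation '[[0,0,0],[0,0,0],[0,0,0],[0,0,0],[0,0,0],[0,0,0],[0,0,0],[0,0,0]]' --fingers '[0.2,0.2,0.2,1,1,1,1,1]'

```text
time: 17.32
eef_pos: [504.0, -353.7, 129.3]
ee_rot: [[-1.0, -0.03, 0.002], [-0.03, 1.0, -0.001], [-0.002, -0.001, -1.0]]
contact_force: [2.3, 2.6, -0.8]
width: 0.758
finger_force: 1.3
```

Request:
play_rows --offset '[[0,5,0],[0,3,0],[0,2,0],[0,0,0],[0,0,0],[0,0,0],[0,0,0],[0,0,0]]' --rotation '[[0,0,0],[0,0,0],[0,0,0],[0,0,0],[0,0,0],[0,0,0],[0,0,0],[0,0,0]]' --fingers '[1,1,1,1,1,1,1,1]'

```text
time: 17.98
eef_pos: [502.7, -344.1, 129.1]
ee_rot: [[-1.0, -0.029, -0.0], [-0.029, 1.0, -0.0], [0.0, -0.0, -1.0]]
contact_force: [0.4, -0.2, 0.6]
width: 1.002
finger_force: 0.0
```

Request:
play_rows --offset '[[0,0,10],[0,0,25],[0,0,35],[0,0,35],[0,0,25],[0,0,10],[0,0,0],[0,0,0]]' --rotation '[[0,0,0],[0,0,0],[0,0,0],[0,0,0],[0,0,0],[0,0,0],[0,0,0],[0,0,0]]' --fingers '[1,1,1,1,1,1,1,1]'

```text
time: 18.65
eef_pos: [502.4, -343.6, 268.9]
ee_rot: [[-1.0, -0.028, 0.0], [-0.028, 1.0, 0.001], [-0.0, 0.001, -1.0]]
contact_force: [0.1, 1.0, -1.6]
width: 0.996
finger_force: 0.0
```

Run:
```python
from h import *
g=grab_frame("scene");e=grab_frame("side");s=get_state();print(s["time"],s["eef_pos"],s["contact_force"])
cv2.imwrite("pics/end.png",np.vstack([cv2.resize(g["pixels"][120:300,150:470],None,fx=2,fy=2)[:300],cv2.resize(e["pixels"][150:330,200:520],None,fx=2,fy=2)[:300]])[:,:,::-1])
```

```text
18.75 [ 501.83682444 -343.40283155  266.97465028] [-0.43714161 -0.19771282  0.01375225]
```

View pics/end.png

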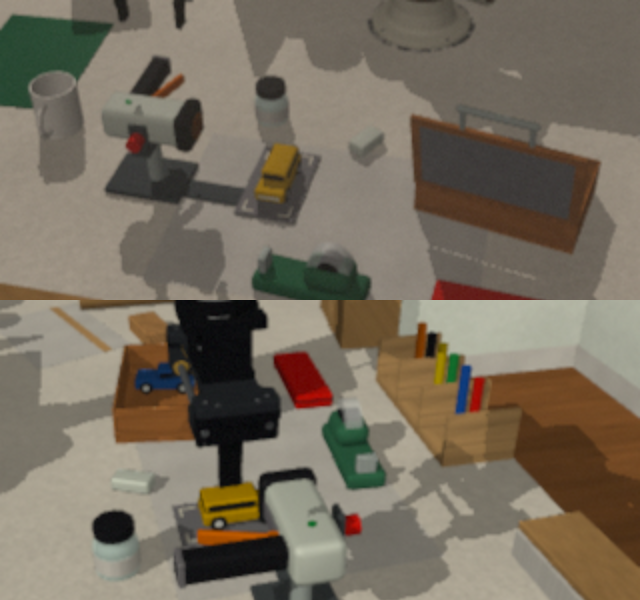

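The wagon stands on the pad (scene crop (278,173)), the trigger has sprung back, the lid is open and nothing else appears moved. Handing in.

```bash
python3 -c "
from workcell import *
print(job_done())"
```

```text
the job is handed in; nothing more can be done
None
```

I handed the job in at about 19 s: the lid is open on its stop, the wagon stands centred lengthways on the pad, the trigger was squeezed home, held and has sprung back, and in the last pictures nothing else had moved; the hand-in returned no verdict.

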